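Reset the pinned end stop of a slicing guide

ROBOT

A 7-joint arm with a two-finger parallel gripper is mounted at the origin on a cart in front of the work surface, level with it; the furniture and walls round the work are solid. World frame = base frame: x ahead of the robot, y to its left, z up, the work surface at z = 0. Lengths are in m, angles in rad, forces in N, time in s.
With the tool pointing down it reaches from about 0.4 to 0.9 m from the base axis. Payload 5.6 kg.
Tool frame: the origin (TCP) lies midway between the tips of the shut fingers; the grasp point (between the pads) lies 19 mm behind it; z points along the fingers, y is the line along which they close (so a half turn about z gives the same grasp; the last joint's range is limited). The gripper opens to 92 mm and grips with 3 to 60 N. Pads are 20 mm wide; open, the fingers measure 128 mm over their backs; the gripper's body (75 mm by 189 mm) begins 69 mm behind the grasp point.
Start: joints at [1.195, 0.468, -0.012, 1.603, 0.006, 1.071, -0.056], TCP at [0.212, -0.614, 0.215] pointing down, gripper open.
Joint ranges: [-2.53, 2.53], [-0.31, 2.02], [-1.57, 1.55], [0.28, 2.44], [-1.29, 4.43], [0.15, 1.84], [-2.92, 2.92]. Speed limits (rad/s): [2.57, 2.57, 3.14, 3.14, 3.14, 3.14, 3.14].

INTERFACE

Orientations are given as a 3x3 rotation matrix whose columns are the frame's x, y, z axes.
In Python, from station import env, effector, solver, viewer, workorder, search_frame, tip_of gives the robot as it stands. Calls block until the motion is done:
- env.reach(position, orientation): joint-space move of the TCP to a pose.
- env.movel(position, frame=None, rate=0.15): straight line of the TCP; frame=None keeps the orientation; rate is the mean speed in m/s.
- env.goto_joints(angles): joint-space move.
- effector.release() and effector.grasp(squeeze=None): open the fingers fully, or close them until they stop; squeeze is the grip in N (None keeps the last).
- env.pause(seconds).
- solver.inverse_kinematics(position, orientation): joint angles nearest the present ones, or None.
- env.sense(): the state.
- viewer.read_camera(name): name is "side" or "top"; returns (picture, depth): 400x640x3 uint8, red, green, blue; 400x640 float32, m along the optical axis (not along the pixel's ray), 0 where there is no reading.
- viewer.camera_info(name): a dict with "intrinsics" (3x3 intrinsics, pixels), "eye" and "rotation" of the camera in the world. Camera axes: x right, y up, looking along -z (the intrinsics and any distortion apply to the point x, -y, -z); pixel columns grow to the right and rows downward; lengths in m; the calibration is good to about 2 mm. A picture is of the moment at which its call begins. camera_info takes no time and is no camera call.
A pose or a line that the arm cannot do raises env.PlanningError and nothing moves.
- workorder.finish_job(): hands the job in; it is judged then, once.
Trained networks look in the newest picture that a camera, given by its name, has taken for a name from the list of things; names that differ only in an ending like _2 or _b are one class to them, and where a whole thing is asked for, a point or a joint stands for the part that bears it (a point fixed in the world has none). Each returns a list of dicts, best first, with "score" (0 to 1); they miss things now and then, are a little off and sometimes report something else, mostly with a low value. They report only what shows in the picture. A call takes as long as a camera call.
- search_frame(camera, name): "at" ([x, y, z] in m, in world coordinates, good to about 4 mm: the middle of the surface that is visible of it).
- tip_of(camera, name): "at" ([x, y, z] in m, in world coordinates, good to about 4 mm: a listed point, or the origin of a listed thing).
The state is a dict: "t": time; "joint_positions": joint angles; "joint_velocities": joint speeds; "tau": joint torques, N m; "ee_pos": TCP position; "tcp_rot": TCP orientation; "wrist_force": force on the tool from outside, world axes, zero at the start; "moment": the same for the moment, N m; "gripper_width": finger opening in m; "grasp_force": force on a finger pad.
Only numpy, scipy, OpenCV 4.12 (cv2) and the standard library are available. Lean on these libraries where they do the work, as an engineer would, in place of code of your own. Each camera call takes 0.05 s, during which the arm holds its last target. There are 200 camera calls.

TASK

On the wooden slicing guide, pull the ball-lock pin up out of its home hole, slide the end stop along to the middle one of the three holes in the steel strip, and push the pin down through stop and strip until its collar sits flat on the stop and it locks. The strip may sit a little off its mark, so feel for the hole with light pressure and never ram the pin (keep it below about 25 N), let go of it at the end, and leave the other things where they are.

Things in the scene. Friction and masses are not known exactly. Their poses are not given: they have to be found in the camera images.
- guide: Slicing guide, fixed on the worktop: wooden board 170 (x) x 340 (y) x 36 mm thick. Origin: centre of its underside; x away from the robot's side, y along the board, the way the stop slides, z up. The line of holes runs along y at x = -45 mm. All holes are 13.5 mm across. Posts 75 mm tall stand at y = -145 mm.
- home_hole (a point): Centre of the top of the home hole, at guide (-45, -60, 36) mm, in a fixed steel plate 10 mm thick, hollow below. The pin starts in it.
- middle_mark (a point): Mark of the strip's middle hole, at guide (-45, 15, 36) mm. The steel strip (10 mm thick, hollow below, top at z = 36 mm) has three holes 32 mm apart along y. The whole strip is clamped up to 12 mm either way along guide y from its mark; this point does not show that offset: see or feel for the real hole.
- end_stop (a joint): How far the aluminium end stop has slid along guide +y, in m: 0 over the home hole, 0.075 over middle_mark, travel 0 to 0.118. About 2 N of friction; moves only with the pin clear of plate and strip. Block 68 (x) x 44 (y) x 18 mm, underside at guide z = 37 mm; its fence plate, 8 mm thick, is centred 38 mm to the -y side of its hole and reaches z = 92 mm.
- stop_hole (a point): Centre of the top mouth of the stop's 13.5 mm through hole, guide z = 55 mm; moves with the stop. The pin's collar rests here when home.
- lock_pin: Loose ball-lock pin, about 0.07 kg, at the start home in stop and home hole. Origin on its axis in the plane of the collar's underside (on stop_hole when home), z up. Shank 12 mm thick, 45 mm long. Pulling it up past its balls takes 8 to 13 N. Raised 28 to 33 mm it is clear of plate and strip but still in the stop, which it can drag; raised over 45 mm it is out of the stop.
- pin_grip (a point): Centre of the pin's flat black grip, 24 mm above the pin's origin: 14 mm (pin x) x 32 mm (pin y) x 40 mm high. Grasp it across the 14 mm. Under it is the collar, 22 mm across, 4 mm high.
- pin_tip (a point): Centre of the flat end of the shank, 45 mm below the pin's origin, its edge bevelled by 1 mm. Two sprung balls, 12 mm above it, stand 2.5 mm proud and snap out under plate or strip when the pin is home. Going in takes only a few N until the collar meets the stop.
- matchbox: cardboard matchbox 36x53x15 mm lying on the far left of the guide's board; a bystander (origin: centre of its underside)
- jar_brown: small brown bottle with black cap, 37 mm across, 92 tall, standing behind the guide; a bystander (origin: centre of its underside)
- spice_herbs: glass spice jar with green cap, 46 mm across, 105 tall, standing behind the guide; a bystander (origin: centre of its underside)
- spice_salt: white spice jar with red cap, 46 mm across, 113 tall, standing behind the guide; a bystander (origin: centre of its underside)
- peeler: vegetable peeler with black handle, 142 mm long, lying at the left end of the guide; a bystander (origin: centre of its underside)
- bottle_opener: steel bottle opener, 138 mm long, lying at the front right of the worktop; a bystander (origin: centre of its underside)

How it is judged:
On the way, in this order (a step that is already met when the one before it is completed fails the run):
1. the pin is pulled up clear of the home hole (raised at least 27 mm) (z of lock_pin in the frame of guide above 0.082 m), for 0.1 s.
2. the stop has been slid to the middle strip hole (joint 0.062 to 0.088) and the pin's tip has entered that hole (value of joint end_stop between 0.062 and 0.088 m and z of lock_pin in the frame of guide below 0.072 m and horizontal distance between lock_pin and stop_hole below 0.004 m), for 0.05 s.
At the end, for the whole second after the job is handed in: the end stop stands at the middle strip hole (joint between 0.062 and 0.088), and the pin is through stop and strip, upright within 0.1 rad, its collar within 2 mm of the stop's top and its origin within 3 mm of the hole's mouth centre, at rest and released (value of joint end_stop between 0.062 and 0.088 m and distance between lock_pin and stop_hole below 0.003 m and z of lock_pin in the frame of stop_hole below 0.002 m and angle between lock_pin's own z axis and vertical below 0.1 rad and linear speed of lock_pin below 0.02 m/s); the robot touches nothing.
It fails at once if the pin is forced: more than 75 N, all contacts added up, between it and the guide with its stop and strip (contact force between lock_pin and guide above 75 N).
It fails at once if a bystander is moved more than 20 mm (distance of any of matchbox, jar_brown, spice_herbs, spice_salt, peeler, bottle_opener from where it was at the start of the episode above 0.02 m).
It also fails if it takes over 67 s, if anything falls off the work surface, if the arm or the gripper's body presses on something with over 40 N, if the wrist force passes 120 N, or if a joint passes its speed limit or range.

## Working session

There is one attempt and no reset: what is moved stays moved. The work goes in short steps, each a Python script; the robot and the scene stay as the last script left them, time stands still between calls to the robot, and variables do not carry over. Pictures are saved under pics/ and viewed, at most 10 in all, crops included, and the job is handed in when it is done.

```bash
ls; mkdir -p pics
python3 - <<'E'
from station import env, viewer, search_frame, tip_of
import cv2, numpy as np
for c in ("side","top"):
    p,d=viewer.read_camera(c); cv2.imwrite(f"pics/{c}0.png",p[:,:,::-1]); np.save(f"pics/{c}0d.npy",d)
    i=viewer.camera_info(c); print(c,i)
    for n in ("pin_grip","lock_pin","stop_hole","guide","middle_mark","home_hole","end_stop"):
        try: print(n,[(np.round(r["at"],4).tolist(),round(r["score"],2)) for r in tip_of(c,n)[:2]])
        except Exception as e: print(n,e)
print(env.sense()["t"])
E
```

```text
pics
side {'intrinsics': array([[462.99282923,   0.        , 318.33865162],
       [  0.        , 462.99282923, 197.75942437],
       [  0.        ,   0.        ,   1.        ]]), 'eye': array([0.16070252, 0.90746338, 0.70205209]), 'rotation': array([[-0.90834017,  0.19829887, -0.36823322],
       [-0.41751835, -0.48136014,  0.77069504],
       [-0.02442484,  0.85379739,  0.52003216]])}
pin_grip [([0.5017, 0.0378, 0.0823], 0.7), ([0.501, 0.0323, 0.0567], 0.34)]
lock_pin [([0.5041, 0.0338, 0.0588], 0.71)]
stop_hole [([0.4998, 0.0353, 0.0576], 0.8), ([0.5029, 0.0385, 0.0819], 0.24)]
guide [([0.5426, 0.0952, 0.0029], 0.97)]
middle_mark [([0.4968, 0.1092, 0.0373], 0.66)]
home_hole [([0.4976, 0.0375, 0.0374], 0.71)]
end_stop it knows: bottle_opener, guide, home_hole, jar_brown, lock_pin, matchbox, middle_mark, peeler, pin_grip, pin_tip, spice_herbs, spice_salt, stop_hole
top {'intrinsics': array([[394.04423493,   0.        , 326.59497084],
       [  0.        , 394.04423493, 195.02663658],
       [  0.        ,   0.        ,   1.        ]]), 'eye': array([0.4200349 , 0.00733495, 1.16551267]), 'rotation': array([[ 0.00341525,  0.98973261, -0.14289053],
       [-0.99993457,  0.00181998, -0.01129346],
       [-0.01091745,  0.14291975,  0.98967406]])}
pin_grip [([0.4971, 0.0341, 0.0801], 0.4)]
lock_pin [([0.4948, 0.0394, 0.0535], 0.65)]
stop_hole [([0.5001, 0.0333, 0.0554], 0.96)]
guide [([0.5423, 0.096, 0.0002], 0.58), ([0.4953, 0.0385, 0.0537], 0.39)]
middle_mark [([0.5017, 0.1103, 0.0363], 0.64), ([0.6961, 0.0209, -0.0006], 0.48)]
home_hole [([0.4987, 0.0361, 0.039], 0.7)]
end_stop it knows: bottle_opener, guide, home_hole, jar_brown, lock_pin, matchbox, middle_mark, peeler, pin_grip, pin_tip, spice_herbs, spice_salt, stop_hole
0.7
```

Run:
```python
import cv2
a=cv2.imread("pics/side0.png"); 
b=cv2.imread("pics/top0.png")
cv2.imwrite("pics/top_c.png",cv2.resize(b[90:240,220:420],(800,600),interpolation=cv2.INTER_CUBIC))
```

```text
(no output)
```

View pics/side0.png

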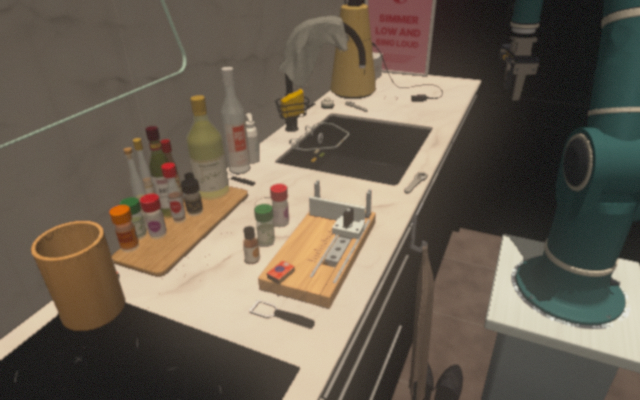

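View pics/top_c.png

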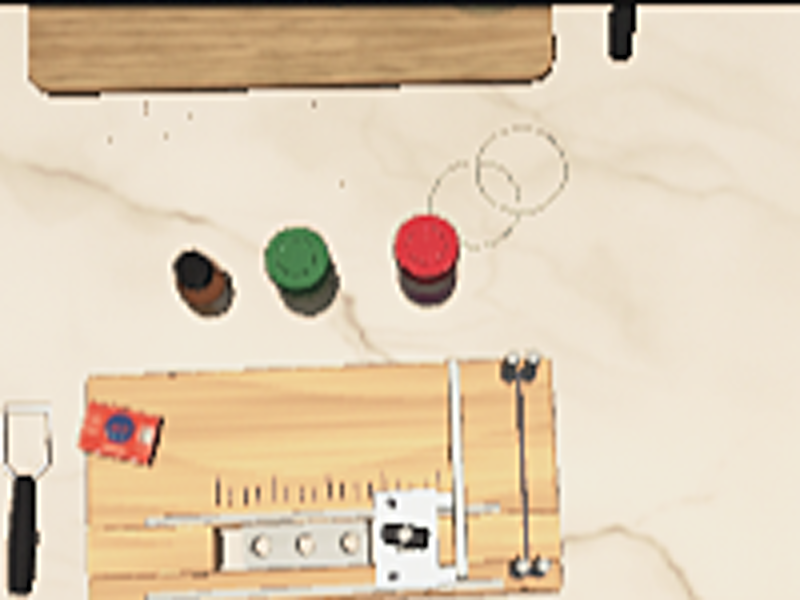

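The side view shows the guide around (325,250), with the pin on the near right part. In the top crop the strip holes are at about (262,545), (306,545) and (350,543), and the grip is at (405,536). The board is turned by about 2° and the grip by some more.

```bash
cat > h.py <<'E'
import numpy as np, cv2
from station import viewer
def ray(cam,u,v,z):
    i=viewer.camera_info(cam); K=i["intrinsics"]; R=i["rotation"]
    d=R@np.array([(u-K[0,2])/K[0,0],-(v-K[1,2])/K[1,1],-1]); e=i["eye"]
    return e+d*(z-e[2])/d[2]
def cloud(cam,d):
    i=viewer.camera_info(cam); K=i["intrinsics"]; v,u=np.mgrid[:400,:640]
    c=np.stack([(u-K[0,2])/K[0,0]*d,-(v-K[1,2])/K[1,1]*d,-d],-1)
    return c@i["rotation"].T+i["eye"]
E
python3 - <<'E'
from h import *
np.set_printoptions(precision=4,suppress=True)
for n,(x,y,z) in dict(h3=(262,545,.036),h2=(306,545,.036),h1=(350,543,.036),FL=(87,378,.036),FR=(550,358,.036),s0=(148,522,.037),s1=(500,507,.037),grip=(405,536,.099)).items():
    print(n,ray("top",220+(x-1.5)/4,90+(y-1.5)/4,z))
for c in("top","side"):
    im=cv2.imread(f"pics/{c}0.png"); P=cloud(c,np.load(f"pics/{c}0d.npy"))
    box=(abs(P[...,0]-.5)<.04)&(abs(P[...,1]-.036)<.026)&(np.load(f"pics/{c}0d.npy")>0)
    m=box&(P[...,2]>.065)&(im.max(-1)<90)
    q=P[m]; print(c,len(q),q.min(0),q.max(0)); 
    t=q[q[:,2]>.092]; print("top",len(t),t.mean(0), cv2.minAreaRect((t[:,:2]*1000).astype(np.float32)) if len(t)>2 else 0)
    if len(t)>3:
        w,V=np.linalg.eigh(np.cov(t[:,:2].T)); print(w**.5,V[:,1],np.degrees(np.arctan2(-V[0,1],V[1,1])))
    s=P[box&(im.min(-1)>150)&(P[...,2]<.07)]; print("stop z",len(s),np.median(s[:,2]))
for k,(c,x0,y0) in enumerate((("top",310,210),("side",315,195))):
    im=cv2.imread(f"pics/{c}0.png")[y0:y0+30 if k==0 else y0+75, x0-60*(k==0):x0+(30 if k==0 else 65)]
    cv2.imwrite(f"pics/{c}_z.png",cv2.resize(im,None,fx=8,fy=8,interpolation=cv2.INTER_NEAREST))
E
```

```text
h3 [0.4935 0.1388 0.036 ]
h2 [0.4936 0.1073 0.036 ]
h1 [0.4951 0.0757 0.036 ]
FL [0.6148 0.2688 0.036 ]
FR [ 0.63   -0.0685  0.036 ]
s0 [0.5097 0.221  0.037 ]
s1 [ 0.5212 -0.0317  0.037 ]
grip [0.4958 0.0347 0.099 ]
top 41 [0.4892 0.0208 0.0938] [0.5032 0.0479 0.1039]
top 41 [0.4958 0.0339 0.0989] ((496.2152404785156, 34.37044906616211), (13.941096305847168, 27.0589599609375), 0.12516619265079498)
[0.0042 0.01  ] [0.1596 0.9872] -9.181402902978075
stop z 374 0.05462816439456197
side 99 [0.4898 0.0263 0.0651] [0.5049 0.054  0.0994]
top 28 [0.4966 0.0455 0.0954] ((494.5549011230469, 42.23844909667969), (26.35740089416504, 11.380658149719238), 56.13975524902344)
[0.003  0.0078] [0.4129 0.9108] -24.38978739526979
stop z 218 0.054175537991363654
```

View pics/top_z.png

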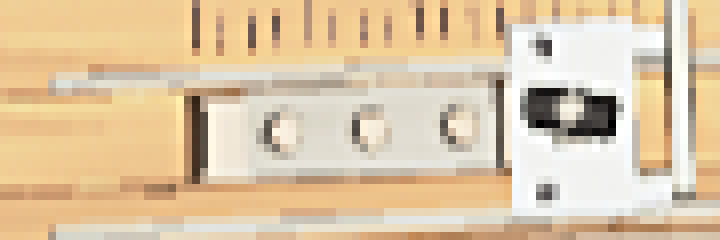

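View pics/side_z.png

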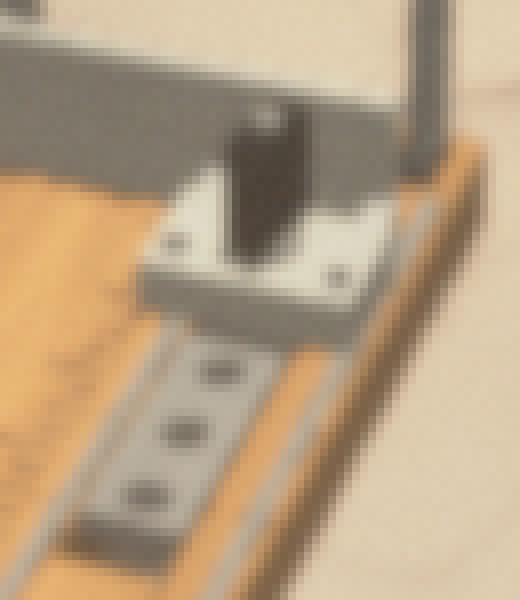

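Top zoom: holes at (280,130), (368,128) and (460,126), grip spanning (525,105) to (618,118), so its yaw is about -8°. The side zoom shows the middle hole at (185,432) and the stop flat on the rails.

Run:
```python
from h import *
from station import env, effector, solver
np.set_printoptions(precision=4,suppress=True)
for x,y in((220,372),(185,432),(147,496)): print("side hole",ray("side",315+x/8-.5,195+y/8-.5,.036))
for x,y in((280,130),(368,128),(460,126)): print("top hole",ray("top",250+x/8-.5,210+y/8-.5,.036))
s=env.sense(); print(s["tcp_rot"],s["gripper_width"],s["wrist_force"])
a=np.radians(-8); best=None
for k in(1,-1):
    y=k*np.array([np.cos(a),np.sin(a),0]); z=np.array([0,0,-1.]); R=np.column_stack([np.cross(y,z),y,z])
    q=solver.inverse_kinematics([.4960,.0345,.18],R); print(k,q)
    if q is not None and (best is None or abs(q[6])<best[0]): best=(abs(q[6]),R)
R=best[1]; np.save("R.npy",R)
env.reach([.4960,.0345,.18],R)
env.movel([.4960,.0345,.066],rate=.08)
s=env.sense(); print(s["t"],s["ee_pos"],s["wrist_force"])
effector.grasp(6); env.pause(.3)
s=env.sense(); print(s["t"],s["ee_pos"],s["wrist_force"],s["moment"],s["gripper_width"],s["grasp_force"])
```

```text
side hole [0.4968 0.0796 0.036 ]
side hole [0.4952 0.1106 0.036 ]
side hole [0.4937 0.1423 0.036 ]
top hole [0.4939 0.1406 0.036 ]
top hole [0.4947 0.1091 0.036 ]
top hole [0.4955 0.0761 0.036 ]
[[ 0.9451  0.3266 -0.    ]
 [ 0.3266 -0.9451 -0.    ]
 [-0.      0.     -1.    ]] 0.09187728803256878 [-0.5309 -0.1053  0.1482]
1 [ 0.4632  0.349  -0.7123  1.9677  0.2837  0.9248 -0.5319]
-1 [ 0.846   0.652  -1.3109  1.95    0.7112  1.1162  2.2383]
4.7917 [0.4964 0.0345 0.0664] [-0.7082  0.0647 -0.0826]
6.2667 [0.4974 0.0345 0.0664] [ 4.8877 -1.009  -2.0194] [-0.2592 -1.4145  0.0065] 0.014382051319906773 5.989937335252762
```

Run:
```python
from h import *
from station import env, effector
np.set_printoptions(precision=4,suppress=True)
def pr(l):
    s=env.sense(); print(l,round(s["t"],2),s["ee_pos"],s["wrist_force"],s["moment"],s["gripper_width"],round(s["grasp_force"],1)); return s
x=.496
for _ in range(4):
    x+=.001; env.movel([x,.0345,.066],rate=.02); env.pause(.1); s=pr(x)
    if s["wrist_force"][0]<1: break
np.save("x.npy",x)
effector.grasp(40); env.pause(.2); pr("grip")
for z in(.070,.076,.086,.096):
    env.movel([x,.0345,z],rate=.03); pr(z)
env.pause(.1);pr("up")
p,d=viewer.read_camera("side"); cv2.imwrite("pics/up.png",cv2.resize(p[175:275,280:400,::-1],None,fx=5,fy=5))
```

```text
0.497 6.62 [0.4977 0.0345 0.0663] [ 5.2865 -1.3397 -0.0765] [-0.3069 -1.3723 -0.0487] 0.013904186052611085 6.0
0.498 6.97 [0.498  0.0345 0.0661] [ 2.8517 -1.2295  2.0054] [-0.3304 -1.0626 -0.0028] 0.014101492973873583 6.0
0.499 7.32 [0.4982 0.0344 0.0659] [-0.2515 -1.2428  4.4539] [-0.28   -0.04   -0.0208] 0.013900025355111374 6.0
grip 7.73 [0.4982 0.0345 0.0659] [-1.1082 -0.9447  6.2588] [-0.2748 -0.0331 -0.03  ] 0.0137450304381096 40.0
0.07 8.02 [0.4984 0.0344 0.0694] [ 2.4143 -1.035  -6.2099] [-0.1453 -0.8201 -0.0582] 0.013538918314511256 40.0
0.076 8.37 [0.4988 0.0346 0.0765] [ 0.9596  0.1768 -1.5466] [-0.2144 -0.3435 -0.0399] 0.013498818872650005 40.0
0.086 8.85 [0.4993 0.0348 0.0867] [0.7025 0.2933 0.818 ] [-0.0058 -0.2899 -0.0746] 0.013748585852867383 40.0
0.096 9.33 [0.4992 0.0347 0.0965] [ 2.56    0.9894 -0.995 ] [ 0.2536 -0.7133 -0.0309] 0.013926844976717275 40.0
up 9.43 [0.4993 0.0348 0.0963] [1.0281 3.2266 0.9596] [ 0.4919 -0.4575 -0.0351] 0.01373458300065192 40.0
```

View pics/up.png

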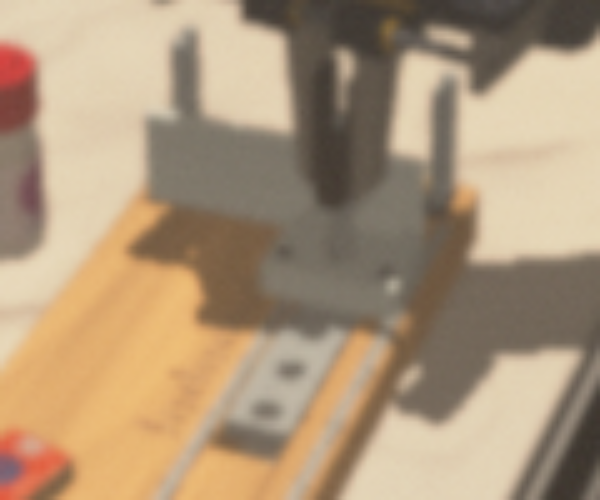

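The picture shows the shank raised, still in the stop, with the strip holes free at (290,370) and (265,410). Next I slide and feel for the hole.

```bash
cat > s.py <<'E'
from h import *
from station import env, effector
np.set_printoptions(precision=4,suppress=True)
a=np.radians(2.6); D=np.array([-np.sin(a),np.cos(a)]); P0=np.array([.4992,.0345])
def pr(l):
    s=env.sense(); print(l,round(s["t"],2),s["ee_pos"],s["wrist_force"],s["moment"],round(s["grasp_force"],1)); return s
def go(d,z,rate=.03,lat=0):
    env.movel([*(P0+D*d+lat*np.array([D[1],-D[0]])),z],rate=rate)
E
python3 - <<'E'
from s import *
for d in(.025,.05,.0745): go(d,.0965,.06); pr(d)
env.pause(.2); pr("still")
for z in(.094,.092,.091,.090,.089,.088):
    go(.0745,z,.02); s=pr(z)
    if s["wrist_force"][2]>9: break
E
```

```text
0.025 10.05 [0.498  0.0609 0.0966] [0.5478 1.0406 0.6591] [ 0.2588 -0.283   0.0306] 40.0
0.05 10.62 [0.497  0.0858 0.0967] [1.6505 2.0111 0.3726] [ 0.3794 -0.4808  0.0537] 40.0
0.0745 11.18 [0.4959 0.1103 0.0966] [ 3.2104  3.516  -0.442 ] [ 0.696  -0.944  -0.0105] 40.0
still 11.38 [0.4957 0.1094 0.0966] [ 2.3105  0.8351 -0.6545] [ 0.2853 -0.4748 -0.0215] 40.0
0.094 11.65 [0.4955 0.1087 0.0937] [ 0.5043  0.8254 -0.8276] [ 0.341  -0.3096 -0.0282] 40.0
0.092 11.9 [0.4955 0.1085 0.0917] [ 1.37    1.2425 -2.341 ] [ 0.1735 -0.3834 -0.0273] 40.0
0.091 12.15 [0.4956 0.1087 0.0908] [ 0.8843  0.1789 -1.4467] [-0.0507 -0.4426 -0.0069] 40.0
0.09 12.4 [0.4958 0.1086 0.09  ] [ 0.4266 -0.7077  0.4012] [-0.2037 -0.3347  0.007 ] 40.0
0.089 12.65 [0.4957 0.1084 0.0887] [ 1.938  -1.5314 -2.2812] [-0.5198 -0.4153  0.0652] 40.0
0.088 12.9 [0.4957 0.1084 0.0878] [ 0.4072 -2.4007  0.5293] [-0.7721 -0.2084 -0.0282] 40.0
```

Run:
```python
from s import *
d=.0738; lat=0; z=.088
while z>.0662:
    z-=.002; go(d,z,.02,lat); s=pr(round(z,4)); f=s["wrist_force"]
    if f[1]<-2: d-=.0004
    if f[1]>2: d+=.0004
    if f[0]>2.5: lat+=.0004
    if f[0]<-2.5: lat-=.0004
    if f[2]>10: break
np.save("dl.npy",[d,lat,z])
```

```text
0.086 13.16 [0.4957 0.1082 0.0858] [ 1.4626 -1.9213  0.1106] [-0.5697 -0.2961 -0.0184] 40.0
0.084 13.41 [0.4958 0.1082 0.0838] [ 0.7607 -1.3051 -1.2863] [-0.6056 -0.3596  0.0506] 40.0
0.082 13.66 [0.4957 0.1081 0.0817] [ 0.7448 -1.6792 -1.7082] [-0.5709 -0.2787 -0.0226] 40.0
0.08 13.91 [0.4959 0.1081 0.0799] [-0.1145 -2.7193  1.6106] [-0.6349 -0.1841  0.0305] 40.0
0.078 14.16 [0.4957 0.1079 0.0777] [ 1.5012 -1.0966 -2.2988] [-0.473  -0.4923 -0.0022] 40.0
0.076 14.41 [0.4957 0.108  0.0758] [ 0.5981 -0.467  -1.533 ] [-0.3689 -0.2273 -0.0315] 40.0
0.074 14.66 [0.4958 0.1079 0.0739] [ 0.5659 -0.9633  1.1545] [-0.3438 -0.339  -0.0404] 40.0
0.072 14.91 [0.4957 0.1078 0.0717] [ 1.0974 -1.3129 -2.5222] [-0.3126 -0.3249 -0.0495] 40.0
0.07 15.16 [0.4954 0.1077 0.0694] [ 1.2413 -1.4444 -6.4017] [-0.2764 -0.4478 -0.038 ] 40.0
0.068 15.41 [0.4953 0.1076 0.0677] [-0.49   -1.254  -3.8183] [-0.3881 -0.1563  0.0126] 40.0
0.066 15.66 [0.4959 0.108  0.0661] [ 0.0298 -0.5279 -1.005 ] [-0.3136 -0.065  -0.0131] 40.0
```

Run:
```python
from s import *
d,lat,z=np.load("dl.npy")
while z>.062:
    z-=.0006; go(d,z,.01,lat); env.pause(.1); s=pr(round(z,4))
    if s["wrist_force"][2]>8: break
p0=env.sense()["ee_pos"]
# light tug against the lock
for zz in(z+.001,z+.002): go(d,zz,.01,lat); env.pause(.1); s=pr("tug")
go(d,z+.001,.01,lat)
go(d,z+.0003,.01,lat); env.pause(.1); pr("end")
```

```text
0.0654 16.01 [0.496  0.108  0.0659] [-2.1734 -0.9309  4.6337] [-0.3455  0.379  -0.0075] 40.0
0.0648 16.36 [0.4961 0.108  0.0659] [-2.9893 -2.3567 11.2662] [-0.4495  0.8499 -0.0168] 40.0
tug 16.71 [0.4961 0.1079 0.0659] [-0.9805 -1.6296  4.0507] [-0.2945  0.1148 -0.0024] 40.0
tug 17.06 [0.4958 0.1079 0.0666] [-0.4853 -0.1914 -1.2918] [-0.0808 -0.1035  0.0073] 40.0
end 17.66 [0.496  0.1079 0.0659] [-2.0893 -1.1252  9.5028] [-0.2306  0.5891 -0.0023] 40.0
```

Collar seated at the home height. Releasing, backing off and checking.

Run:
```python
from s import *
from station import search_frame, tip_of
effector.release(); env.pause(.2)
p=env.sense()["ee_pos"]; env.movel([p[0],p[1],.2],rate=.1); env.movel([p[0]-.05,p[1]-.3,.25],rate=.25)
pr("away")
for c in("top","side"):
    im,d=viewer.read_camera(c)
    cv2.imwrite(f"pics/{c}_end.png",cv2.resize(im[170:270,270:400,::-1],None,fx=5,fy=5))
    for n in("stop_hole","lock_pin","pin_grip"): print(c,n,[(np.round(r["at"],4),round(r["score"],2)) for r in tip_of(c,n)[:1]])
    P=cloud(c,d); m=(abs(P[...,0]-.496)<.02)&(abs(P[...,1]-.108)<.025)&(im.max(-1)<90)&(P[...,2]>.065)
    print("grip z max",np.percentile(P[m][:,2],[50,95]),P[m].mean(0))
```

```text
away 21.95 [ 0.446  -0.1908  0.2498] [ 0.1141 -0.2474 -0.1994] [-0.077  -0.1018  0.0086] 0.0
top stop_hole [(array([0.4954, 0.1057, 0.0567]), 0.8)]
top lock_pin [(array([0.4915, 0.1093, 0.0576]), 0.41)]
top pin_grip [(array([0.4951, 0.1063, 0.0797]), 0.42)]
grip z max [0.0982 0.101 ] [0.4925 0.1066 0.0961]
side stop_hole [(array([0.4955, 0.1086, 0.0568]), 0.65)]
side lock_pin [(array([0.4961, 0.1067, 0.0572]), 0.61)]
side pin_grip [(array([0.4977, 0.114 , 0.0819]), 0.46)]
grip z max [0.0823 0.0959] [0.4922 0.1191 0.0825]
```

View pics/side_end.png

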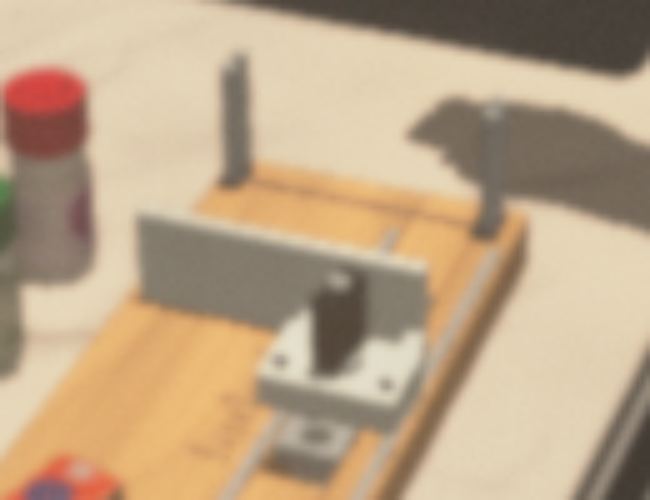

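The pin stands upright at (338,320) with its collar flat on the stop. Only the far strip hole is left showing at (318,435), so the stop is over the middle one.

```bash
python3 -c "
from station import workorder; print(workorder.finish_job())"
```

```text
the job is handed in; nothing more can be done
None
```

The end stop is at the strip's middle hole and the pin is seated there, collar flat on the stop and released; a light 1 N tug did not prove the lock, no bystander was touched, and the job is handed in (no verdict returned).

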